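# Nip a cassette box in a cam clamp

### The job

Two identical cam clamps stand on the desk: one has a white cassette box lying loose in it, the other is empty. Turn the lever of the loaded clamp counter-clockwise (seen from above) just far enough that the cam takes up the gap and grips the box against the spring jaw, with the jaw pushed back about half way (some 4 mm) towards the block behind it. Do not overrun: the jaw must never be driven all the way back onto its block. Then let go of the lever.

Things in the scene. Friction and masses are not known exactly. Their poses are not given: they have to be found in the camera images.
- knob (a point): Black upright grip, 19 mm diameter, 40 mm tall, at the end of the loaded clamp's steel lever, 80 mm from the pivot; spins freely on its pin, so the wrist need not turn. Point: on its axis at mid-height, 58 mm above the desk (grip spans 38 to 78 mm; lever bar below it 16 mm wide). Apart from the two grips the clamps are under 46 mm high. About 4 N turns the lever, up to 9 N once it clamps.
- pivot (a point): Upright axis of the loaded clamp's lever and round cam, 38 mm above the desk. Clamp axes: z up, y from cam to box and jaw. The lever starts along -x (0 to 0.25 rad on) and turns counter-clockwise from above towards -y, 2.2 rad at most. At angle a from -x the cam's face is 26 + 14 sin(a - 0.96) mm from the pivot along y; it meets box and jaw at a = 0.6 to 1.3 rad, differing by start. Stays where left.
- jaw (a joint): How far the loaded clamp's spring jaw (steel plate 84 mm wide, 10 mm thick, beyond the box from the cam) is pushed back along the clamp's +y, in m: 0 = at rest, nothing gripped; 0.009 = hard on the aluminium block behind it (9 mm gap at rest). Spring: 6 N at first, 0.8 N more per mm. Once gripping, the lever pushes it 7 to 14 mm per rad.
- cassette_box: White cassette box lying loose on the loaded clamp's dark steel plate (120 x 180 x 10 mm) between cam and spring jaw; 90 mm (along the clamp's x) x 48 x 26 mm high; origin at the centre of its underside, 10 mm above the desk. A similar box lies on the bare desk and is not used.
There are look-alikes about, which are no part of the job. What is shaped like the cassette_box but red is not meant.

How it is judged (in metres and radians):
At the end, for the whole second after the job is handed in: The spring jaw of the loaded clamp stands pushed back by more than 1 mm and less than 7 mm by the box that the cam presses against it; box and jaw are at rest, and the box lies flat (within 0.1 rad) (value of joint jaw between 0.001 and 0.007 m and velocity of joint jaw between -0.003 and 0.003 m/s and angle between cassette_box's own z axis and vertical below 0.1 rad and linear speed of cassette_box below 0.01 m/s); the robot touches nothing.
It fails at once if the spring jaw is driven back onto its block (8.3 mm or more of its 9 mm travel) (value of joint jaw above 0.0083 m).
It also fails if it takes over 38 s, if anything falls off the work surface, if the arm or the gripper's body presses on something with over 40 N, if the wrist force passes 120 N, or if a joint passes its speed limit or range.

### The arm

A 6-joint arm with a two-finger parallel gripper is mounted at the origin on a cart in front of the work surface, level with it; the furniture and walls round the work are solid. World frame = base frame: x ahead of the robot, y to its left, z up, the work surface at z = 0. Lengths are in m, angles in degrees, forces in N, time in s.
With the tool pointing down it reaches from about 0.25 to 0.725 m from the base axis. Payload 9.7 kg.
Tool frame: the origin (TCP) lies at the very end of the fingers, on their centre line; the grasp point (between the pads) lies 19 mm behind it; y points along the fingers, x is the direction in which the jaws open and shut, and the axes are right-handed (so a half turn about y gives the same grasp; the last joint's range is limited). The gripper opens to 85 mm and grips with 20 to 120 N. Pads are 22 mm wide; open, the fingers measure 114 mm over their backs; the gripper's body (76 mm by 85 mm) begins 54 mm behind the grasp point. The pads swing forward as they close: fully open they stand 13 mm farther back than shut.
Start: joints at [70.359, 4.979, 10.078, 95.1, 0, 90], TCP at [0.185, 0.518, 0.231] pointing down, gripper open.
Joint ranges: [-179.16, 179.16], [-48.56, 103.87], [-65.8, 70.77], [-126.05, 130.52], [-82.76, 87.17], [-180, 180]. Speed limits (degrees/s): [127.2, 127.2, 147.25, 180, 180, 180].

### API

Orientations are given as [roll, pitch, yaw] about the fixed x, y, z axes, in that order (R = Rz(yaw) Ry(pitch) Rx(roll)).
In Python, from workcell import bot gives the robot as it stands.
- The arm moves only by the shell command python3 -m jog 'ROWS' [FORCE]. ROWS is JSON, a list of rows, each a list of 7 numbers: the closure, from 0 (fully open) to 1 (shut), then the shift along the world's x, y, z in units of 25 mm (1.0 is 25 mm), then the turn, a rotation vector about the world's x, y, z in units of 5 degrees (1.0 is 5 degrees). A call has 1 to 5 rows; each row is the pose to reach, as a shift and turn from the pose commanded when the call began; what a row does not reach only later rows make up. A row lasts 1/10 s, in which the tool goes at most 50 mm and 8.59 degrees, less where a joint would pass 70% of its speed; a pose out of reach is approached as far as the arm can. A call with a gripper value outside its range is refused whole. The fingers move at their own pace and stop on an object; FORCE is the grip in N (left out, the last holds). Time passes only in rows, so rows that repeat a pose let the fingers close. It gives the time, the measured TCP pose, the force and the opening at its end, in the units of the state.
- bot.get_obs(): the state, without advancing time (a new reading comes with each control period).
- bot.camera(name): name is "scene" or "top"; returns (picture, depth): 400x640x3 uint8, red, green, blue; 400x640 float32, m along the optical axis (not along the pixel's ray), 0 where there is no reading.
- bot.camera_model(name): a dict with "fx", "fy", "cx", "cy" (pixels), "rvec" (rotation vector, rad) and "tvec" (3), from world to camera coordinates, as OpenCV has them. Camera axes: x right, y down, z forward; pixel columns grow to the right and rows downward; lengths in m; the calibration is good to about 2 mm. A picture is of the moment at which its call begins. camera_model takes no time and is no camera call.
- bot.job_done(): hands the job in, once; it reports no verdict.
Trained networks look in the newest picture that a camera, given by its name, has taken for a name from the list of things; names that differ only in an ending like _2 or _b are one class to them, and where a whole thing is asked for, a point or a joint stands for the part that bears it (a point fixed in the world has none). Each returns a list of dicts, best first, with "conf" (0 to 1); they miss things now and then, are a little off and sometimes report something else, mostly with a low value. They report only what shows in the picture. A call takes as long as a camera call. They do not tell look-alikes from the thing itself.
- bot.regions_of(camera, label): "pixels" (400x640 bool, what is visible of it) and "point" ([row, column] in pixels, amid what is visible of it).
The state is a dict: "time": time; "q": joint angles; "qd": joint speeds; "joint_efforts": joint torques, N m; "ee_pos": TCP position; "tcp_rot": TCP orientation; "wrist_force": force on the tool from outside, world axes, zero at the start; "torque": the same for the moment, N m; "opening": finger opening in m.
Only numpy, scipy, OpenCV 4.12 (cv2) and the standard library are available. Lean on these libraries where they do the work, as an engineer would, in place of code of your own. Each camera call takes 0.05 s, during which the arm holds its last target. There are 200 camera calls.

## Working session

There is one attempt and no reset: what is moved stays moved. The work goes in short steps, Python scripts to look and compute and a shell command to move; the robot and the scene stay as the last step left them, time stands still between calls to the robot, and variables do not carry over. Pictures are saved under pics/ and viewed, about 8 in all and at most 12, crops included, and the job is handed in when it is done.

```bash
mkdir -p pics
cat > h.py <<'E'
import numpy as np, cv2
from workcell import bot
def P(cam,depth,mask=None):
    m=bot.camera_model(cam);R=cv2.Rodrigues(np.array(m['rvec'],float))[0];t=np.array(m['tvec'],float).ravel()
    v,u=np.mgrid[0:400,0:640]
    X=np.stack([(u-m['cx'])/m['fx']*depth,(v-m['cy'])/m['fy']*depth,depth],-1)
    return (X-t)@R
def save(img,n): cv2.imwrite('pics/'+n,img[...,::-1])
E
python3 - <<'E'
from h import *
for c in('top','scene'):
    im,d=bot.camera(c);save(im,c+'0.png');W=P(c,d)
    np.savez(c+'0.npz',im=im,W=W,d=d)
    for l in('knob','pivot','jaw','cassette_box'):
        for r in bot.regions_of(c,l):
            p=W[r['pixels']&(d>0)]
            print(c,l,round(r['conf'],2),np.round(r['point']),r['pixels'].sum(),np.round(np.median(p,0),3),np.round(p.max(0),3))
print(bot.get_obs())
E
```

```text
top knob 0.4 [210. 252.] 70 [0.48  0.092 0.076] [0.488 0.104 0.082]
top pivot 0.75 [185. 252.] 2414 [0.54  0.109 0.011] [0.62  0.243 0.082]
top jaw 0.56 [173. 218.] 232 [0.564 0.176 0.038] [0.603 0.193 0.045]
top cassette_box 0.66 [202. 330.] 837 [ 0.506 -0.081  0.026] [ 0.559 -0.047  0.031]
top cassette_box 0.57 [175. 232.] 924 [0.567 0.143 0.035] [0.613 0.169 0.043]
top cassette_box 0.32 [187. 250.] 2318 [0.539 0.107 0.011] [0.62  0.243 0.082]
scene knob 0.48 [171. 247.] 113 [0.474 0.09  0.064] [0.483 0.096 0.081]
scene pivot 0.87 [177. 261.] 1372 [0.517 0.093 0.014] [0.614 0.239 0.081]
scene jaw 0.52 [161. 241.] 87 [0.544 0.175 0.04 ] [0.596 0.184 0.044]
scene cassette_box 0.83 [164. 264.] 286 [0.57  0.135 0.038] [0.611 0.168 0.045]
scene cassette_box 0.81 [211. 318.] 872 [ 0.489 -0.09   0.027] [ 0.556 -0.047  0.03 ]
{'time': 0.5, 'q': array([7.03584988e+01, 4.98027162e+00, 1.00782223e+01, 9.50990007e+01,
       7.93809919e-04, 9.00002543e+01]), 'qd': array([ 0.0389526 , -0.0950863 ,  0.01076836, -0.1238199 ,  0.01555714,
       -0.03752268]), 'joint_efforts': array([-5.88841303e-04, -5.19643021e+01,  4.64547837e+01,  1.69968724e-03,
       -1.88543581e-07,  1.03501770e-05]), 'ee_pos': array([0.18487061, 0.51800114, 0.23127105]), 'tcp_rot': array([-8.99992062e+01,  1.05002419e-03,  7.03582446e+01]), 'wrist_force': array([ 0.13696347,  0.26676145, -0.01745079]), 'torque': array([ 0.00662447,  0.00473333, -0.01836654]), 'opening': 0.08546012505154384}
```

```bash
sleep 1
```

```text
(no output)
```

View pics/top0.png

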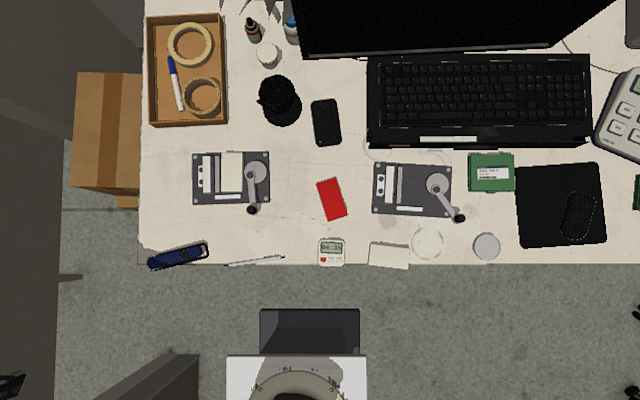

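Run:
```python
import cv2
a=cv2.imread('pics/top0.png')[130:260,180:360];b=cv2.imread('pics/scene0.png')[120:250,190:370]
cv2.imwrite('pics/c0.png',cv2.resize(cv2.vconcat([a,b]),None,fx=2.3,fy=2.3,interpolation=cv2.INTER_CUBIC)) if 0 else cv2.imwrite('pics/c0.png',cv2.resize(cv2.hconcat([a,b]),(800,289),interpolation=cv2.INTER_CUBIC))
```

```text
(no output)
```

View pics/c0.png

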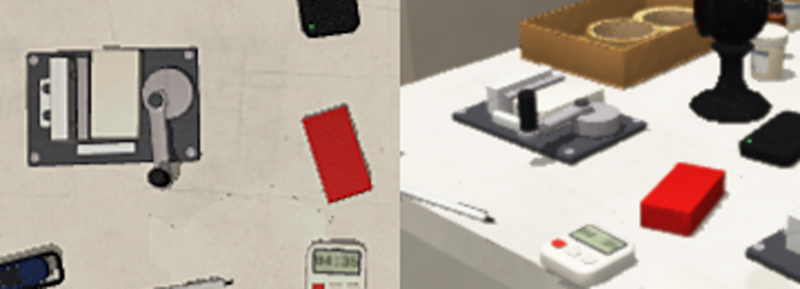

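The loaded clamp is the left one: white box at top (232,175), pivot about (250,175), knob about (252,210). The right clamp (410,188) has no box between cam and jaw, so it is the empty look-alike. The red box (331,198) and the white box on the bare desk (388,255) aren't part of the job. The crop confirms this. Next I'll fit the geometry.

Run:
```python
from h import *
A={}
for c in('top','scene'):
    z=np.load(c+'0.npz');W,im,d=z['W'],z['im'].astype(int),z['d']
    ok=(d>0)&(W[...,0]>.42)&(W[...,0]<.66)&(W[...,1]>-.0)&(W[...,1]<.26)
    g=im.sum(-1)
    pl=ok&(W[...,2]>.004)&(W[...,2]<.016)&(g<330)
    p=W[pl][:,:2].astype(np.float32);print(c,'plate',cv2.minAreaRect(p),np.median(W[pl][:,2]))
    bx=ok&(abs(W[...,2]-.036)<.006)&(g>560)&(W[...,1]>.11)&(W[...,1]<.175)
    print('box',cv2.minAreaRect(W[bx][:,:2].astype(np.float32)),bx.sum(),np.median(W[bx][:,2]))
    kn=ok&(W[...,2]>.066)&(W[...,2]<.095);q=W[kn];print('knobtop',kn.sum(),q.mean(0),q.min(0),q.max(0),cv2.minEnclosingCircle(q[:,:2].astype(np.float32)))
    if c=='top':
        ca=ok&(W[...,2]>.02)&(W[...,2]<.06)&(W[...,1]<.125)&(W[...,0]>.5)
        q=W[ca];print('cam',ca.sum(),cv2.minEnclosingCircle(q[:,:2].astype(np.float32)),q.min(0),q.max(0))
        for r in range(160,216,3): print(r,' '.join('%3d'%(1000*x) for x in W[r,192:274:3,2]))
        print(W[160,240],W[185,192],W[185,270])
```

```text
top plate ((0.5578178763389587, 0.15239402651786804), (0.1186201348900795, 0.1793503314256668), 1.7856788635253906) 0.009873177872202434
box ((0.5674299597740173, 0.14533019065856934), (0.08460266143083572, 0.04645124077796936), 0.45738357305526733) 750 0.035814959545617454
knobtop 61 [0.48057908 0.09441515 0.07620536] [0.47129657 0.08627859 0.06915293] [0.4888928  0.10362174 0.08158417] ((0.48058006167411804, 0.09513995051383972), 0.009393449872732162)
cam 660 ((0.5563863515853882, 0.10654935240745544), 0.05842197686433792) [0.50032314 0.0668367  0.02025324] [0.61227734 0.12497339 0.04541526]
160  10   8   7   6  48  42  34  13  36  31  34  40  34  36  34  32  35  14  11  13  14  11  11   9   7   9  -1   2
163   6   6  12  10  44  45  38  31  41  35  36  35  34  33  38  32  36  14   9  30  30  33  29  30   8   4  -3   0
166  12   8  21  18  41  43  37  10  34  32  35  37  36  39  37  36  37  20  29  27  26  31  29  31  31  10   2  -2
169   9  11  18  24  42  49  39  10  39  33  31  33  37  33  39  37  34  18  33  29  30  30  27  28  29   7   2   0
172  10   6  17  19  41  43  39   9
[... 1568 characters left out ...]
2   1   0   0  -5   4
214  -4   0  -1  -3   0  -2  -4  -1   2  -2  -2   3   0   0  -3   1   0  -4   0  -1  40  32   0  -3   0   0   1  -3
[0.59402198 0.12532928 0.03520712] [0.53997958 0.24019451 0.01075009] [0.54056266 0.06070852 0.00317889]
scene plate ((0.5534411072731018, 0.15094473958015442), (0.11666522175073624, 0.17884667217731476), 2.1254725456237793) 0.011696999107811305
box ((0.5668116211891174, 0.14779697358608246), (0.05329194292426109, 0.09203332662582397), 89.97465515136719) 250 0.03813177282487415
knobtop 72 [0.47522323 0.09197647 0.07423155] [0.46823834 0.08632773 0.06613827] [0.48719474 0.10370686 0.08088857] ((0.4773426055908203, 0.09420868009328842), 0.010125122964382172)
```

Run:
```python
import cv2
a=cv2.imread('pics/top0.png')[145:220,185:280]
cv2.imwrite('pics/c1.png',cv2.resize(a,(760,600),interpolation=cv2.INTER_NEAREST))
```

```text
(no output)
```

View pics/c1.png

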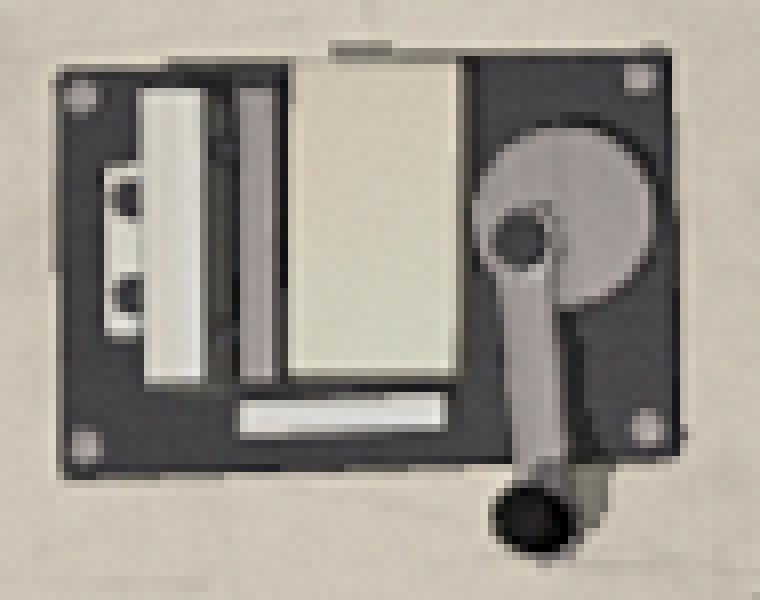

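Run:
```python
from h import *
m=bot.camera_model('top');R=cv2.Rodrigues(np.array(m['rvec'],float))[0];t=np.array(m['tvec'],float).ravel()
def ray(u,v,z):
    C=-R.T@t;dd=R.T@np.array([(u-m['cx'])/m['fx'],(v-m['cy'])/m['fy'],1]);return C+dd*(z-C[2])/dd[2]
pv=ray(185-.5+521/8,145-.5+241/8,.045);kn=ray(185-.5+532/8,145-.5+519/8,.078);cm=ray(185-.5+565/8,145-.5+215/8,.030)
th=np.radians(1.9);ex=np.array([np.cos(th),np.sin(th)]);ey=np.array([-np.sin(th),np.cos(th)])
f=lambda p:np.array([p[:2]@ex,p[:2]@ey])
print('C',-R.T@t,pv,kn,cm);d=f(kn)-f(pv);print(d,np.hypot(*d),np.arctan2(-d[1],-d[0]),f(cm)-f(pv))
```

```text
C [ 0.4072837  -0.08374834  1.16367351] [0.55923509 0.10145076 0.045     ] [0.47896681 0.09211687 0.078     ] [0.56869423 0.09149615 0.03      ]
[-0.08053362 -0.00666745] 0.0808091536956038 0.08260245986244474 [ 0.00912389 -0.01026276]
```

Pivot is at (0.559, 0.101) and knob at (0.479, 0.093). The lever measures 80.8 mm and a0 is about 0.08 rad, and the cam offset matches the model. I'll move above the knob with the grip axis at a yaw of about 125°.

```bash
python3 -m jog '[[0,2,-2.8,-0.5,0,0,1.7],[0,3,-4.2,-0.8,0,0,3.4],[0,4,-5.7,-1.2,0,0,5.1],[0,5,-7.2,-1.6,0,0,6.8],[0,6,-8.6,-2,0,0,8.5]]' 40; python3 -c "
from workcell import bot;print(bot.get_obs()['q'])"
```

```text
time: 1.0
ee_pos: [0.315, 0.3317, 0.1894]
tcp_rot: [-90.0, -0.0, 110.0]
wrist_force: [1.2, 1.0, 0.3]
opening: 0.0854
[ 4.64863406e+01 -8.35990870e+00 -7.59593162e+00  9.07269609e+01
 -4.89464242e-03  2.64808834e+01]
```

```bash
python3 -m jog '[[0,1.1,-1.6,-0.4,0,0,1.2],[0,2.2,-3.2,-0.8,0,0,2.4],[0,3.3,-4.8,-1.2,0,0,2.4],[0,4.4,-6.4,-1.5,0,0,2.4],[0,5.5,-8,-1.8,0,0,2.4]]'; python3 -m jog '[[0,0,0,0,0,0,0],[0,0,0,0,0,0,0],[0,0,0,0,0,0,0]]'; python3 -c "
from workcell import bot;print(bot.get_obs()['q'])"
```

```text
time: 1.5
ee_pos: [0.4526, 0.1314, 0.1444]
tcp_rot: [-90.0, 0.0, 121.7]
wrist_force: [0.9, 0.8, 1.0]
opening: 0.0857
time: 1.8
ee_pos: [0.4516, 0.1339, 0.1447]
tcp_rot: [-90.0, -0.0, 121.7]
wrist_force: [-0.4, 0.1, 0.0]
opening: 0.0852
[ 1.65099211e+01 -6.71371511e+00 -1.10458425e+01  8.56592148e+01
  1.47910692e-02 -1.51939441e+01]
```

```bash
python3 -m jog '[[0,0.6,-0.9,0,0,0,0],[0,1.1,-1.64,0,0,0,0],[0,1.1,-1.64,0,0,0,0],[0,1.1,-1.64,-1,0,0,0],[0,1.1,-1.64,-1,0,0,0]]'
python3 - <<'E'
from h import *
im,d=bot.camera('top');save(im,'t1.png');im2,d2=bot.camera('scene');save(im2,'s1.png')
cv2.imwrite('pics/c2.png',cv2.resize(np.hstack([im[130:260,180:340],im2[80:210,170:330]])[...,::-1],(800,325),interpolation=cv2.INTER_CUBIC))
E
```

```text
time: 2.3
ee_pos: [0.4776, 0.0934, 0.1173]
tcp_rot: [-89.8, -0.1, 121.8]
wrist_force: [-0.5, -0.2, 0.2]
opening: 0.0854
```

View pics/c2.png

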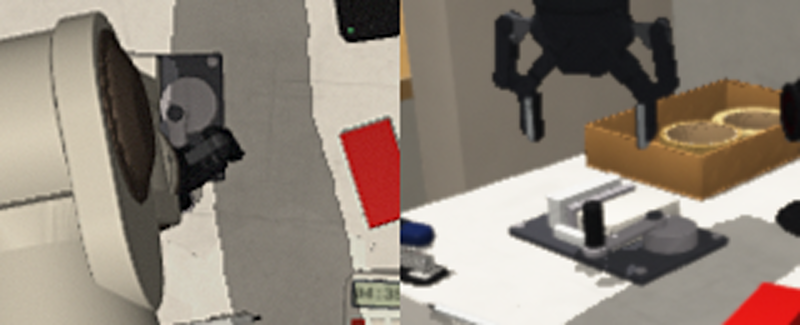

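The top view (left) has the arm covering the jaw. The scene view (right) shows the open fingers centred over the knob (594,222) and the jaw clear, so I'll watch the jaw from the scene camera. Now I'll go down and close.

```bash
python3 -m jog '[[0,0,0,-1,0,0,0],[0,0,0,-1.9,0,0,0],[0,0,0,-2.7,0,0,0],[0,0,0,-2.7,0,0,0],[0,0,0,-2.7,0,0,0]]'; python3 -m jog '[[1,0,0,0,0,0,0],[1,0,0,0,0,0,0],[1,0,0,0,0,0,0],[1,0,0,0,0,0,0],[1,0,0,0,0,0,0]]' 40;python3 -m jog '[[1,0,0,0,0,0,0],[1,0,0,0,0,0,0]]'
python3 - <<'E'
from h import *
im2,d2=bot.camera('scene');save(im2,'s2.png')
cv2.imwrite('pics/c3.png',cv2.resize(im2[130:210,200:320][...,::-1],(800,533),interpolation=cv2.INTER_CUBIC))
E
```

```text
time: 2.9
ee_pos: [0.4795, 0.0928, 0.0533]
tcp_rot: [-90.0, 0.0, 121.7]
wrist_force: [-0.3, 0.3, 0.6]
opening: 0.0853
time: 3.4
ee_pos: [0.4793, 0.0925, 0.0525]
tcp_rot: [-90.0, -0.0, 121.7]
wrist_force: [-2.7, 0.5, 4.6]
opening: 0.0175
time: 3.6
ee_pos: [0.4793, 0.0925, 0.0525]
tcp_rot: [-90.0, -0.0, 121.7]
wrist_force: [-4.2, 2.0, 5.4]
opening: 0.0176
```

View pics/c3.png

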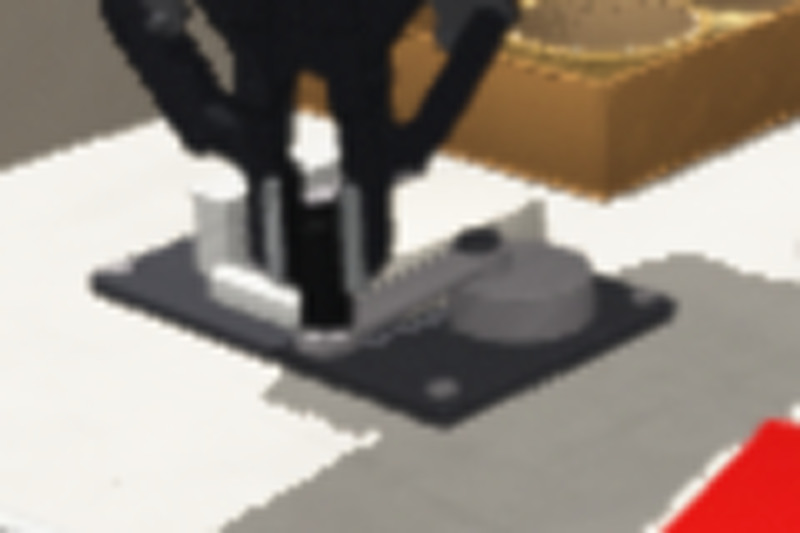

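Gripped: the pads are on the knob at crop (325,260), clear of the bar. Moving along the arc to φ≈0.5 rad, which is below the earliest contact.

```bash
python3 -m jog '[[1,0.044,-0.28,0,0,0,0],[1,0.123,-0.591,0,0,0,0],[1,0.233,-0.893,0,0,0,0],[1,0.373,-1.182,0,0,0,0],[1,0.373,-1.182,0,0,0,0]]'
python3 - <<'E'
from h import *
# jaw front and box from first top image, clamp coords rel. pivot
z=np.load('top0.npz');im=z['im'].astype(float)
m=bot.camera_model('top');R=cv2.Rodrigues(np.array(m['rvec'],float))[0];t=np.array(m['tvec'],float).ravel()
th=.033
def pix(X): x=R@X+t;return m['fx']*x[0]/x[2]+m['cx'],m['fy']*x[1]/x[2]+m['cy']
ys=np.arange(.005,.115,.001)
for zz in(.036,.044):
    acc=[]
    for xs in np.arange(-.02,.03,.002):
        P_=np.array([[.5592+xs*np.cos(th)-y*np.sin(th),.1015+xs*np.sin(th)+y*np.cos(th),zz] for y in ys])
        uv=np.array([pix(p) for p in P_],np.float32)
        acc.append(cv2.remap(im.astype(np.float32),uv[None,:,0],uv[None,:,1],cv2.INTER_LINEAR)[0].mean(-1))
    print(zz,' '.join('%d:%d'%(1000*y+.5,v) for y,v in zip(ys,np.mean(acc,0))))
E
```

```text
time: 4.15
ee_pos: [0.49, 0.0619, 0.0524]
tcp_rot: [-90.1, 0.1, 121.6]
wrist_force: [5.1, -0.5, 4.6]
opening: 0.0172
0.036 5:124 6:123 7:119 8:116 9:113 10:109 11:107 12:103 13:88 14:74 15:68 16:63 17:78 18:104 19:133 20:167 21:195 22:199 23:201 24:200 25:198 26:198 27:197 28:197 29:197 30:197 31:197 32:197 33:197 34:197 35:197 36:197 37:197 38:197 39:197 40:197 41:197 42:197 43:197 44:197 45:197 46:196 47:196 48:196 49:196 50:196 51:196 52:196 53:196 54:196 55:196 56:196 57:196 58:196 59:196 60:196 61:197 62:198 63:201 64:203 65:196 66:187 67:130 68:60 69:41 70:66 71:93 72:126 73:156 74:155 75:151 76:150 77:152 78:150 79:146 80:132 81:86 82:42 83:43 84:54 85:62 86:68 87:69 88:65 89:65 90:90 91:116 92:155 93:196 94:213 95:210 96:207 97:205 98:203 99:201 100:200 101:199 102:198 103:199 104:201 105:202 106:198 107:193 108:173 109:150 110:137 111:133 112:132 113:136 114:141
0.044 5:120 6:117 7:114 8:111 9:108 10:106 11:97 12:81 13:70 14:66 15:65 16:89 17:116 18:148 19:183 20:198 21:200 22:201 23:199 24:198 25:197 26:197 27:197 28:197 29:197 30:197 31:197 32:197 33:197 34:197 35:197 36:197 37:197 38:197 39:197 40:197 41:197 42:197 43:196 44:196 45:196 46:196 47:196 48:196 49:196 50:196 51:196 52:196 53:196 54:196 55:196 56:196 57:196 58:196 59:196 60:197 61:200 62:203 63:198 64:190 65:146 66:75 67:36 68:61 69:87 70:119 71:152 72:156 73:151 74:150 75:151 76:151 77:146 78:136 79:92 80:46 81:42 82:53 83:61 84:67 85:70 86:65 87:64 88:88 89:114 90:152 91:194 92:213 93:210 94:207 95:205 96:203 97:201 98:200 99:199 100:198 101:199 102:201 103:202 104:198 105:193 106:172 107:148 108:136 109:129 110:130 111:133 112:139 113:152 114:164
```

From the first picture, contact should come at a≈0.71 and 4 mm of jaw travel at a≈1.0 (φ≈1.03). I'll go to φ=0.9, then check with the scene camera.

```bash
python3 -m jog '[[1,0.083,-0.14,0,0,0,0],[1,0.169,-0.274,0,0,0,0],[1,0.264,-0.404,0,0,0,0],[1,0.363,-0.53,0,0,0,0]]'; python3 -m jog '[[1,0.108,-0.12,0,0,0,0],[1,0.219,-0.236,0,0,0,0],[1,0.338,-0.344,0,0,0,0],[1,0.461,-0.448,0,0,0,0],[1,0.461,-0.448,0,0,0,0]]'
python3 - <<'E'
from h import *
im2,d2=bot.camera('scene');save(im2,'s3.png');im,d=bot.camera('top');save(im,'t3.png')
a=cv2.imread('pics/scene0.png')[145:200,215:305];b=im2[145:200,215:305][...,::-1]
cv2.imwrite('pics/c4.png',cv2.resize(np.vstack([a,b]),(490,600),interpolation=cv2.INTER_CUBIC))
cv2.imwrite('pics/c4t.png',cv2.resize(im[145:220,185:280][...,::-1],(760,600),interpolation=cv2.INTER_NEAREST))
E
```

```text
time: 4.55
ee_pos: [0.4983, 0.0503, 0.0524]
tcp_rot: [-90.1, -0.1, 121.7]
wrist_force: [1.9, 9.3, 4.8]
opening: 0.0173
time: 5.05
ee_pos: [0.51, 0.0394, 0.0524]
tcp_rot: [-90.1, -0.1, 121.7]
wrist_force: [3.0, 11.0, 5.1]
opening: 0.0172
```

View pics/c4.png

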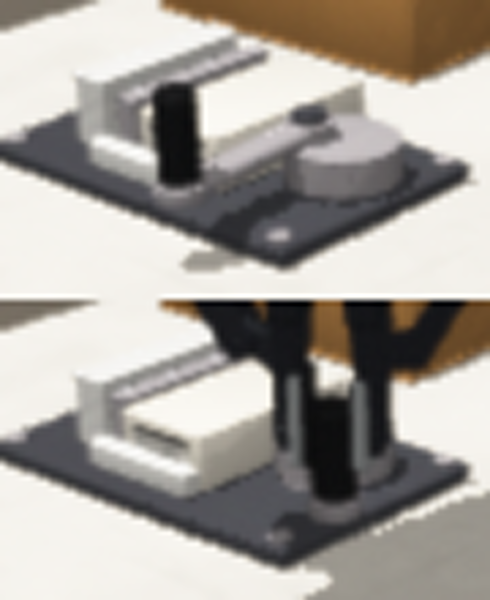

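The jaw strip has moved about 2 px towards its block, from crop (128,97) to (118,95). I'll quantify that with profiles along the clamp's y in the scene pictures.

```bash
cat > prof.py <<'E'
from h import *
import sys
m=bot.camera_model('scene');R=cv2.Rodrigues(np.array(m['rvec'],float))[0];t=np.array(m['tvec'],float).ravel();th=.033
ys=np.arange(.055,.1,.0005)
def prof(f,lo=-.02,hi=.03,zz=.044):
    im=cv2.imread(f).mean(-1).astype(np.float32);acc=[]
    for xs in np.arange(lo,hi,.001):
        X=np.stack([.5592+xs*np.cos(th)-ys*np.sin(th),.1015+xs*np.sin(th)+ys*np.cos(th),0*ys+zz],1)
        c=X@R.T+t;u=(m['fx']*c[:,0]/c[:,2]+m['cx']).astype(np.float32);v=(m['fy']*c[:,1]/c[:,2]+m['cy']).astype(np.float32)
        acc.append(cv2.remap(im,u[None],v[None],cv2.INTER_CUBIC)[0])
    return np.array(acc).mean(0)
for f in sys.argv[1:]:
    p=prof('pics/'+f);print(f,' '.join('%d:%d'%(1000*y+.5,v) for y,v in zip(ys[::2],p[::2])))
E
python3 prof.py scene0.png s3.png
```

```text
scene0.png 55:209 56:195 57:178 58:160 59:142 60:126 61:112 62:102 63:95 64:94 65:96 66:104 67:114 68:127 69:140 70:152 71:163 72:170 73:175 74:178 75:177 76:175 77:170 78:164 79:157 80:150 81:144 82:140 83:136 84:134 85:133 86:132 87:133 88:135 89:138 90:144 91:154 92:166 93:180 94:196 95:211 96:223 97:233 98:239 99:243 100:244
s3.png 55:224 56:226 57:228 58:229 59:229 60:227 61:223 62:216 63:204 64:190 65:173 66:156 67:141 68:129 69:123 70:122 71:126 72:134 73:143 74:153 75:162 76:168 77:172 78:173 79:171 80:167 81:162 82:156 83:150 84:145 85:140 86:138 87:136 88:137 89:139 90:145 91:153 92:166 93:180 94:196 95:211 96:223 97:233 98:239 99:243 100:244
```

The jaw is at about 3.0–3.7 mm in the image and 2.2 mm by the cam model. A small nudge of +0.05 rad (+0.7 mm) centres it, then I'll release.

```bash
python3 -m jog '[[1,0.06,-0.05,0,0,0,0],[1,0.125,-0.1,0,0,0,0],[1,0.125,-0.1,0,0,0,0]]'; python3 -m jog '[[0,0,0,0,0,0,0],[0,0,0,0,0,0,0],[0,0,0,0,0,0,0],[0,0,0,0,0,0,0],[0,0,0,0,0,0,0]]';python3 -m jog '[[0,0,0,0,0,0,0],[0,0,0,1,0,0,0],[0,0,0,2,0,0,0],[0,0,0,3,0,0,0],[0,0,0,4,0,0,0]]'; python3 -m jog '[[0,-0.6,1.5,0.5,0,0,0],[0,-1.2,3,1,0,0,0],[0,-1.8,4.5,1,0,0,0],[0,-2.4,6,1,0,0,0],[0,-3,7.5,1,0,0,0]]';python3 -m jog '[[0,-1,1.5,0,0,0,0],[0,-2,3,0,0,0,0],[0,-2,3,0,0,0,0]]'
python3 - <<'E'
from h import *
im2,d2=bot.camera('scene');save(im2,'s4.png');im,d=bot.camera('top');save(im,'t4.png')
a=im[145:220,185:280][...,::-1];b=im2[130:205,210:305][...,::-1]
cv2.imwrite('pics/c5.png',cv2.resize(np.hstack([a,b]),(800,316),interpolation=cv2.INTER_CUBIC))
E
python3 prof.py scene0.png s4.png
```

```text
time: 5.45
ee_pos: [0.5128, 0.0373, 0.0524]
tcp_rot: [-90.1, -0.1, 121.7]
wrist_force: [1.2, 12.9, 6.5]
opening: 0.0177
time: 5.95
ee_pos: [0.5123, 0.0355, 0.0518]
tcp_rot: [-90.0, 0.0, 121.7]
wrist_force: [0.5, -0.6, -0.5]
opening: 0.0851
time: 6.45
ee_pos: [0.5123, 0.0357, 0.153]
tcp_rot: [-90.0, 0.0, 121.7]
wrist_force: [0.9, 0.4, 0.8]
opening: 0.0854
time: 6.95
ee_pos: [0.4367, 0.2246, 0.1773]
tcp_rot: [-90.0, 0.0, 121.7]
wrist_force: [1.0, -0.1, 0.5]
opening: 0.0856
time: 7.25
ee_pos: [0.3849, 0.3017, 0.177]
tcp_rot: [-90.0, -0.1, 122.0]
wrist_force: [-0.3, -1.5, -0.2]
opening: 0.0853
scene0.png 55:209 56:195 57:178 58:160 59:142 60:126 61:112 62:102 63:95 64:94 65:96 66:104 67:114 68:127 69:140 70:152 71:163 72:170 73:175 74:178 75:177 76:175 77:170 78:164 79:157 80:150 81:144 82:140 83:136 84:134 85:133 86:132 87:133 88:135 89:138 90:144 91:154 92:166 93:180 94:196 95:211 96:223 97:233 98:239 99:243 100:244
s4.png 55:242 56:242 57:242 58:242 59:241 60:237 61:231 62:222 63:208 64:193 65:176 66:158 67:143 68:132 69:126 70:124 71:126 72:132 73:138 74:144 75:149 76:153 77:154 78:154 79:152 80:149 81:146 82:142 83:139 84:136 85:134 86:133 87:133 88:134 89:135 90:137 91:140 92:144 93:149 94:153 95:157 96:160 97:161 98:161 99:161 100:160
```

View pics/c5.png

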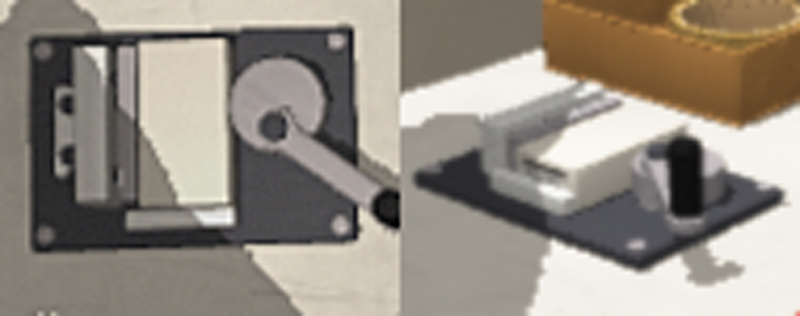

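The lever is released (knob at crop (387,208)) and the box sits flat between cam and jaw, with a gap still showing behind the jaw. One last numeric check on the top picture.

```bash
sed "s/camera_model('scene')/camera_model('top')/" prof.py > proft.py; python3 proft.py top0.png t4.png
python3 - <<'E'
from h import *
im,d=bot.camera('top');W=P('top',d);s=(d>0)&(W[...,2]>.066)&(W[...,2]<.095)&(W[...,0]>.45)&(W[...,0]<.6)&(W[...,1]<.09)&(W[...,1]>0)
c=cv2.minEnclosingCircle(W[s][:,:2].astype(np.float32));k=c[0];print(c,s.sum(),'a',np.arctan2(.1015-k[1],.5592-k[0])-.033)
E
```

```text
top0.png 55:196 56:196 57:196 58:196 59:196 60:197 61:202 62:204 63:209 64:203 65:145 66:65 67:22 68:42 69:87 70:126 71:155 72:164 73:153 74:149 75:152 76:153 77:157 78:139 79:89 80:42 81:30 82:49 83:64 84:70 85:70 86:60 87:61 88:79 89:110 90:157 91:198 92:222 93:215 94:207 95:205 96:203 97:201 98:200 99:198 100:198
t4.png 55:206 56:206 57:206 58:206 59:205 60:203 61:200 62:196 63:192 64:189 65:185 66:182 67:180 68:183 69:181 70:176 71:159 72:116 73:76 74:76 75:110 76:132 77:128 78:119 79:118 80:118 81:117 82:113 83:95 84:75 85:63 86:64 87:71 88:78 89:90 90:114 91:136 92:147 93:142 94:138 95:136 96:134 97:132 98:130 99:129 100:129
((0.5140766501426697, 0.03742433339357376), 0.009464197792112827) 58 a 0.9242439268272753
```

The jaw's back edge moved from 79 to about 83 mm, so roughly 4 mm. The block hasn't moved. Handing in.

```bash
python3 -c "
from workcell import bot;print(bot.get_obs()['wrist_force']);bot.job_done()"
```

```text
[-0.15927391  0.04760312 -0.03411783]
the job is handed in; nothing more can be done
```

I turned the loaded (left) clamp's lever counter-clockwise from about 0.08 to 0.92 rad, until the cam gripped the white box with the jaw pushed back about 4 mm. Then I let go, backed the arm away and handed the job in at about 7.5 s.

**Last checks:**
- **Jaw:** the top camera shows it about 4 mm back, clear of its block, and the scene camera about 3–3.7 mm. The cam model gives only about 3 mm. All are well inside the 1–7 mm band.
- **Box:** it looks flat and pressed between cam and jaw. I judged that from the picture and did not measure its tilt.
- **Robot:** it touches nothing; the wrist force was about 0.2 N at the end.

The forces I read while turning reached about 14 N in total. No check failed.

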